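Stop the lens polisher and flip its splash lid open

ROBOT

A 7-joint arm with a two-finger parallel gripper is mounted at the origin on the work surface. World frame = base frame: x ahead of the robot, y to its left, z up, the work surface at z = 0. Lengths are in m, angles in rad, forces in N, time in s.
With the tool pointing down it reaches from about 0.35 to 0.9 m from the base axis. Payload 8.1 kg.
Tool frame: the origin (TCP) lies where the fingers leave the gripper's body, on its centre line; the fingertips stand 66 mm ahead of it and the grasp point (between the pads) lies 47 mm ahead of it (arm.tip_reach is the distance from the TCP to the fingertips, in m); z points along the fingers, y is the direction in which the jaws open and shut (so a half turn about z gives the same grasp; the last joint's range is limited). The gripper opens to 92 mm and grips with 3 to 60 N. Pads are 19 mm wide; open, the fingers measure 130 mm over their backs; the gripper's body (75 mm by 190 mm) begins 47 mm behind the grasp point.
Start: joints at [-1.417, 0.434, 0.025, 1.573, -0.012, 1.134, -0.075], TCP at [0.159, 0.605, 0.292] pointing down, gripper open.
Joint ranges: [-2.62, 2.62], [-0.44, 2.09], [-1.27, 1.32], [0.08, 2.57], [-1.32, 4.46], [0.12, 2], [-2.74, 2.74]. Speed limits (rad/s): [2.22, 2.22, 3.01, 3.01, 3.14, 3.14, 3.14].

INTERFACE

Orientations are given as a rotation vector (axis times angle).
In Python, from cell import arm gives the robot as it stands.
- The arm moves only by the tool carry_out, never from a script. Its argument "plan" is a list of rows, each a list of 5 numbers: the shift along the world's x, y, z in cm, then the turn about the world's z in rad, then the finger opening in cm, from 0 to 9.18. In form: [[tx, ty, tz, spin, fingers], ...]. A call has 1 to 20 rows; each row is the pose to reach, as a shift and turn from the pose measured when the call began; what a row does not reach only later rows make up. A row lasts 1/10 s, in which the tool goes at most 50 mm and 8.59 degrees, less where a joint would pass 70% of its speed; a pose out of reach is approached as far as the arm can. A call with a gripper value outside its range is refused whole. The fingers move at their own pace and stop on an object; "squeeze" is the grip in N (left out, the last holds). Time passes only in rows, so rows that repeat a pose let the fingers close. It gives the time, the measured TCP pose, the force and the opening at its end, in the units of the state.
- arm.observe(): the state, without advancing time (a new reading comes with each control period).
- arm.get_image(name): name is "side" or "top" or "wrist"; returns (picture, depth): 400x640x3 uint8, red, green, blue; 400x640 float32, m along the optical axis (not along the pixel's ray), 0 where there is no reading.
- arm.get_calibration(name): a dict with "intrinsics" (3x3 intrinsics, pixels), "D" ([k1, k2, p1, p2, k3] as OpenCV has them; the pictures are not rectified), "rvec" (rotation vector, rad) and "tvec" (3), from world to camera coordinates, as OpenCV has them; the wrist camera has in their place "tool_from_camera" (4x4, takes a point from camera to tool coordinates, whose origin is the TCP and whose axes are the flange's). Camera axes: x right, y down, z forward; pixel columns grow to the right and rows downward; lengths in m; the calibration is good to about 2 mm. A picture is of the moment at which its call begins: read the wrist's pose just before it. get_calibration takes no time and is no camera call.
- arm.sign_off(): hands the job in, once; it reports no verdict.
The state is a dict: "clock": time; "joints": joint angles; "dq": joint speeds; "joint_efforts": joint torques, N m; "position": TCP position; "ee_rot": TCP orientation; "force": force on the tool from outside, world axes, zero at the start; "ft_torque": the same for the moment, N m; "width": opening from 0.0 (shut) to 1.0 (fully open).
Only numpy, scipy, OpenCV 4.12 (cv2) and the standard library are available. Lean on these libraries where they do the work, as an engineer would, in place of code of your own. Each camera call takes 0.05 s, during which the arm holds its last target. There are 200 camera calls.

TASK

Press the red stop button on the switch box all the way down, then, with the lid still shut until that is done, push the polishing unit's splash lid up by its blue tab with the fingertips and on over its balance point, so that it stays open by its own weight. Swing it steadily rather than flinging it. Do not press the green button, and do not pick up or push aside any of the loose things, including the lens holder in the chamber.

Things in the scene. Friction and masses are not known exactly. Their poses are not given: they have to be found in the camera images.
- unit: White lens polishing unit fixed to the bench, 215 mm deep (x), 220 wide (y). Origin: underside, 95 mm behind its front face; its x axis points from front to back, away from the robot at yaw 0. Top of the chamber walls at 100 mm height; at the back a grey motor housing, 200 wide, 140 high, its front at x = +87 mm, against which the open lid leans.
- lid (a joint): Hinge angle of the splash lid: 0 shut (flat), grows as its front edge swings up and back, stop at 1.95 rad (leaning 22 degrees back past upright). Lid about 0.18 kg, 8 mm thick, 200 wide, clear with grey frame, reaching 150 mm forward from the hinge so that shut its front edge is flush with the unit's front face. Almost frictionless with slight damping: it balances at about 1.5 rad, falls shut below that and open above it.
- lid_hinge (a point): Point on the hinge axis, mid width: 55 mm behind the unit's origin, 100.5 mm above the bench. The axis runs along the unit's y. This frame turns with the lid; with the lid shut its axes are those of the unit.
- lid_tab (a point): Mid of the free edge of the blue tab, a flat flap 50 mm wide (along y), 6 mm thick, 40 mm long, fixed at the lid's front edge and leaning forward and up at 45 degrees. With the lid shut this point is 178 mm before the hinge axis and 32 mm above it (28 mm out from the front face, about 133 mm above the bench). The space below it, before the front face, is open, so a finger from the front can push its underside up and back.
- switchbox: Grey switch box fixed to the bench, 110 x 130 mm, 50 high, with a red and a green button on top; stands to the left or to the right of the unit. Origin: underside centre. Red button at y = +32 mm, green at y = -32 mm in its frame.
- stop (a joint): Travel of the red stop button: 0 up, 0.006 m fully down; springs back; about 5 N to press fully.
- stop_top (a point): Centre of the top face of the red button (radius 10 mm), 72 mm above the bench when up; pressed straight down.
- start (a joint): Travel of the green start button, same size; must stay up.
- lens: Orange lens holder, round, 66 mm across, 22 high, loose in the unit's chamber (floor 51 mm above the bench) under the lid. Origin: underside centre. Must stay.
- jobtray: Loose red job tray, 130 x 100 mm, 35 high, on the other side of the unit from the switch box. Origin: underside centre. Must stay.
- spray: Loose blue bottle, 52 mm across, 110 high, behind left. Origin: underside centre. Must stay.
- case: Loose black spectacle case, 70 x 160 mm, 38 high, lying in front of the unit near the robot. Origin: underside centre. Must stay.
- mug: Loose blue mug, 76 mm across, 90 high, behind right. Origin: underside centre. Must stay.
- driver: Loose screwdriver, 150 mm long, lying near left. Must stay.
- dropjar: Loose amber jar, 60 mm across, 60 high, near right. Origin: underside centre. Must stay.

How it is judged:
By the outcome, as a careful person would: the job done as asked, in the order asked, and still so for the second after the job is handed in, with the robot touching nothing.
It also fails if it takes over 56 s, if anything falls off the work surface, if the arm or the gripper's body presses on something with over 40 N, if the wrist force passes 120 N, or if a joint passes its speed limit or range.

## Working session

There is one attempt and no reset: what is moved stays moved. The work goes in short steps, Python scripts to look and compute and a tool call to move; the robot and the scene stay as the last step left them, time stands still between calls to the robot, and variables do not carry over. Pictures are saved under pics/ and viewed, about 8 in all and at most 12, crops included, and the job is handed in when it is done.

Besides the shell and the picture viewer there is one more tool, called by a JSON object that holds its "method" and its "body", one argument or row to a line. carry_out: Moves the arm, as the interface text tells. Its arguments: {"type":"object","properties":{"plan":{"type":"array"},"squeeze":{"type":"number"}},"required":["plan"]}

```bash
mkdir -p pics; ls; cat > h.py <<'E'
import numpy as np, cv2
from cell import arm
def snap(n,f):
    im,d=arm.get_image(n); cv2.imwrite(f'pics/{f}.png',im[:,:,::-1]); np.savez(f'pics/{f}.npz',im=im,d=d); return im,d
def cal(n):
    c=arm.get_calibration(n); K=np.array(c['intrinsics'],float);D=np.array(c['D'],float)
    return K,D,cv2.Rodrigues(np.array(c['rvec'],float))[0],np.array(c['tvec'],float).ravel()
def ray(n,uv):
    K,D,R,t=cal(n); p=cv2.undistortPoints(np.array(uv,float).reshape(-1,1,2),K,D)[:,0]
    return -R.T@t, np.c_[p,np.ones(len(p))]@R
def plane(n,uv,z):
    o,r=ray(n,uv); return o+r*((z-o[2])/r[:,2])[:,None]
def dep(n,uv,d):
    o,r=ray(n,uv); return o+r*np.array([d[int(round(v)),int(round(u))] for u,v in uv])[:,None]
E
python3 - <<'E'
from h import *
s=arm.observe(); print(s)
for n in('top','side'): snap(n,n+'0'); o,_=ray(n,[[320,200]]); print(n,o)
E
```

```text
pics
{'clock': 0.0, 'joints': array([-1.41659718,  0.43521007,  0.02499897,  1.57411839, -0.01159923,
        1.13397677, -0.0751173 ]), 'dq': array([ 0.00060164,  0.00035316,  0.00073816, -0.00042694, -0.00087869,
       -0.00060626, -0.00193829]), 'joint_efforts': array([-3.23800969e-04, -6.67852306e+01,  9.84895751e-01, -3.14467514e+01,
       -6.04990683e-02,  4.25809657e-02,  1.52356397e-04]), 'position': array([0.15869747, 0.6040894 , 0.29144497]), 'ee_rot': array([-4.02437786e-01, -3.11566130e+00,  2.46108035e-03]), 'force': array([ 0.42611849,  0.37636463, -0.24030033]), 'ft_torque': array([ 0.01827086,  0.02658851, -0.02005061]), 'width': 1.0033401035966585}
top [ 0.34628221 -0.00565004  1.4209208 ]
side [ 0.2138998  -0.80339626  0.80740875]
```

View pics/top0.png

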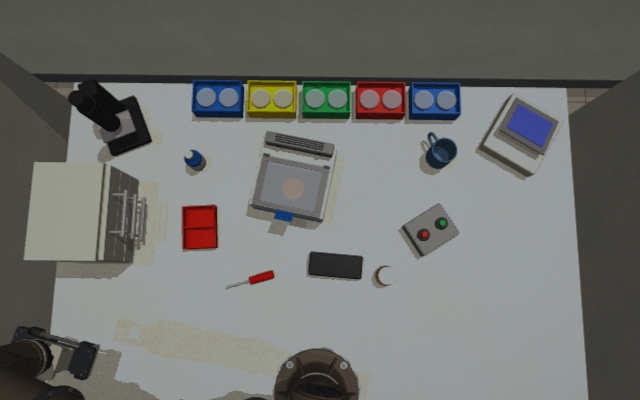

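View pics/side0.png

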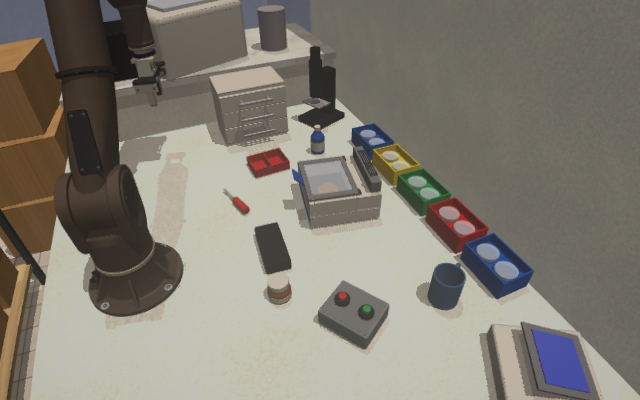

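The top view has +x up and +y left. The unit is around (293,185) with its blue tab at (284,216). Red is at (424,235) and green at (443,223) on the switch box. The case (335,265) and jar (386,275) lie in front. The side view agrees.

```bash
python3 - <<'E'
from h import *
def blob(im,lo,hi,box):
    h=cv2.cvtColor(im,cv2.COLOR_RGB2HSV); m=cv2.inRange(h,lo,hi); b=np.zeros_like(m); x0,y0,x1,y1=box; b[y0:y1,x0:x1]=m[y0:y1,x0:x1]; 
    n,l,st,c=cv2.connectedComponentsWithStats(b); k=1+st[1:,4].argmax(); return c[k],st[k],np.argwhere(l==k)[:,::-1]
R=((0,130,70),(9,255,255));G=((50,80,40),(90,255,255));B=((105,130,50),(125,255,255))
for n,f,br,bb in(('top','top0',(405,205,460,255),(265,205,300,225)),('side','side0',(320,280,390,340),(285,160,310,195))):
    z=np.load(f'pics/{f}.npz');im,d=z['im'],z['d']
    for nm,(lo,hi),bx,h in(('red',*[R],br,.070),('green',*[G],br,.070),('tab',*[B],bb,.12)):
        c,st,px=blob(im,lo,hi,bx); print(n,nm,c.round(1),st,'plane',plane(n,[c],h).round(4),'dep',dep(n,[c],d).round(4))
        if nm=='tab':
            box=cv2.boxPoints(cv2.minAreaRect(px.astype(np.float32))); P=dep(n,px,d); print(box.round(1).tolist()); print(P[P[:,2].argsort()[-8:]].round(3), P[:,2].min())
# unit: from top depth
z=np.load('pics/top0.npz');d=z['d']
uv=np.array([[u,v] for v in range(125,232) for u in range(235,350)]);P=dep('top',uv,d)
for lo,hi,nm in((.095,.112,'lid/rim'),(.13,.15,'housing')):
    s=(P[:,2]>lo)&(P[:,2]<hi);q=P[s,:2].astype(np.float32); r=cv2.minAreaRect(q);print(nm,s.sum(),r,cv2.boxPoints(r).round(3).tolist())
uv=np.array([[u,v] for v in range(195,262) for u in range(395,465)]);P=dep('top',uv,d)
s=(P[:,2]>.045)&(P[:,2]<.056);print('box',cv2.minAreaRect(P[s,:2].astype(np.float32)))
for nm,bx in(('case',(300,245,370,285)),('jar',(370,260,402,290))):
    uv=np.array([[u,v] for v in range(bx[1],bx[3]) for u in range(bx[0],bx[2])]);P=dep('top',uv,d);s=P[:,2]>.025;print(nm,P[s].min(0).round(3),P[s].max(0).round(3))
E
```

```text
top red [424.3 233.8] [421 231   8   7  38] plane [[ 0.4629 -0.3134  0.07  ]] dep [[ 0.4627 -0.313   0.0721]]
top green [442.2 222.5] [439 219   8   8  44] plane [[ 0.497  -0.3671  0.07  ]] dep [[ 0.4969 -0.3667  0.0715]]
top tab [283.4 215.2] [274 210  20  12 158] plane [[0.5068 0.0974 0.12  ]] dep [[0.5062 0.097  0.1249]]
[[273.70001220703125, 217.6999969482422], [275.70001220703125, 208.89999389648438], [293.5, 212.89999389648438], [291.5, 221.6999969482422]]
[[ 0.497  0.097  0.136]
 [ 0.494  0.086  0.136]
 [ 0.497  0.106  0.136]
 [ 0.497  0.091  0.138]
 [ 0.499  0.111  0.138]
 [ 0.494  0.102  0.138]
 [ 0.346 -0.006  1.421]
 [ 0.346 -0.006  1.421]] 0.002829798522169913
side red [342.2 295.1] [339 292   8   7  44] plane [[ 0.4632 -0.3127  0.07  ]] dep [[ 0.4624 -0.3143  0.0724]]
side green [366.4 308.3] [363 305   8   8  53] plane [[ 0.4975 -0.3669  0.07  ]] dep [[ 0.4964 -0.3687  0.073 ]]
side tab [297.6 176.2] [293 170  10  13  60] plane [[0.5074 0.1004 0.12  ]] dep [[0.5072 0.0997 0.1206]]
[[289.8999938964844, 174.60000610351562], [293.0, 170.0], [304.79998779296875, 177.8000030
[... 348 characters left out ...]
 78.99114990234375) [[0.49799999594688416, -0.012000000104308128], [0.7120000123977661, -0.05400000140070915], [0.7540000081062317, 0.16300000250339508], [0.5400000214576721, 0.20399999618530273]]
housing 887 ((0.612625777721405, 0.07716598361730576), (0.20005154609680176, 0.2452850341796875), 79.40902709960938) [[0.4740000069141388, 0.0010000000474974513], [0.7149999737739563, -0.04399999976158142], [0.7519999742507935, 0.15299999713897705], [0.5099999904632568, 0.1979999989271164]]
box ((0.48037591576576233, -0.33859363198280334), (0.11022511124610901, 0.13110128045082092), 32.319454193115234)
case [ 0.332 -0.134  0.028] [0.411 0.028 1.421]
jar [ 0.313 -0.228  0.025] [ 0.372 -0.006  1.421]
```

Measurements agree across both views: red top (0.463, -0.313, 0.072), unit yaw ≈ -0.19 rad, tab edge ≈ (0.494, 0.100, 0.135), hinge ≈ (0.668, 0.067). I'll close the fingers and go above the red button.

{"method": "carry_out", "body": {
  "plan": [
    [5,-4,0,0,0],
    [10,-8,0,0,0],
    [15,-12,0,0,0],
    [20,-16,0,0.06,0],
    [24,-20,0,0.06,0],
    [25,-25,0,0.06,0],
    [26,-30,0,0.06,0],
    [27,-35,0,0.06,0],
    [28,-40,0,0.06,0],
    [28,-45,0,0.06,0],
    [29,-50,0,0.06,0],
    [29,-55,0,0.06,0],
    [30,-60,0,0.06,0],
    [30.4,-65,0,0.06,0],
    [30.4,-70,0,0.06,0],
    [30.4,-75,0,0.06,0],
    [30.4,-80,-2,0.06,0],
    [30.4,-85,-5,0.06,0],
    [30.4,-90,-8,0.06,0],
    [30.4,-91.7,-9,0.06,0]
  ],
  "squeeze": 20
}}

```text
clock: 2.1
position: [0.4623, -0.2746, 0.2207]
ee_rot: [0.308, 3.126, -0.002]
force: [2.3, 0.4, -0.7]
width: 0.006
```

{"method": "carry_out", "body": {
  "plan": [
    [0.1,-3.8,-3,0,0],
    [0.1,-3.8,-5,0,0],
    [0.1,-3.8,-5,0,0],
    [0.1,-3.8,-5,0,0]
  ]
}}

```text
clock: 2.5
position: [0.4633, -0.312, 0.1707]
ee_rot: [-0.307, -3.126, 0.001]
force: [0.2, 0.2, -0.1]
width: 0.007
```

```bash
python3 - <<'E'
from h import *
s=arm.observe();print(arm.tip_reach,s['position'],s['force'],s['joints'].round(2))
im,d=snap('side','side1'); cv2.imwrite('pics/c1.png',cv2.resize(im[170:370,240:500,::-1],None,fx=2.5,fy=2.5))
im,d=snap('wrist','wrist1'); 
K,D,R,t=cal('side');p=np.array([[s['position'][0],s['position'][1],s['position'][2]-.066],[.463,-.313,.072]])
print(cv2.projectPoints(p,cv2.Rodrigues(R)[0],t,K,D)[0].round(1))
c=arm.get_calibration('wrist');T=np.array(c['tool_from_camera']);Rt=cv2.Rodrigues(s['ee_rot'])[0]
h=cv2.cvtColor(im,cv2.COLOR_RGB2HSV);m=cv2.inRange(h,(0,140,70),(9,255,255));n,l,st,ce=cv2.connectedComponentsWithStats(m)
K=np.array(c['intrinsics']);D=np.array(c['D'])
for k in range(1,n):
  if st[k,4]>100:
    r=np.r_[cv2.undistortPoints(ce[k].reshape(1,1,2),K,D).ravel(),1]; r=Rt@T[:3,:3]@r;o=s['position']+Rt@T[:3,3];print(ce[k],st[k],o+r*(.071-o[2])/r[2])
E
```

```text
0.0655 [ 0.46328446 -0.31197265  0.17066375] [ 0.19350336  0.17075248 -0.10112265] [ 0.18  0.48  0.43  1.9  -0.27  0.81  2.14]
[[[342.5 285.4]]

 [[342.2 294.7]]]
[319.2        216.21584158] [306 202  27  29 505] [ 0.45834339 -0.31219999  0.071     ]
```

View pics/c1.png

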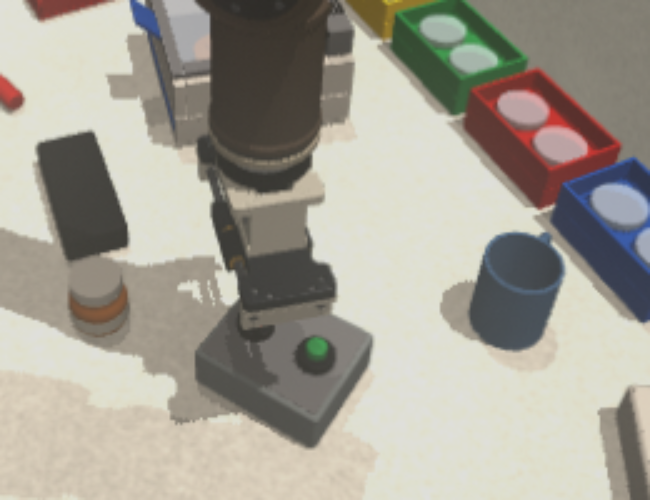

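View pics/wrist1.png

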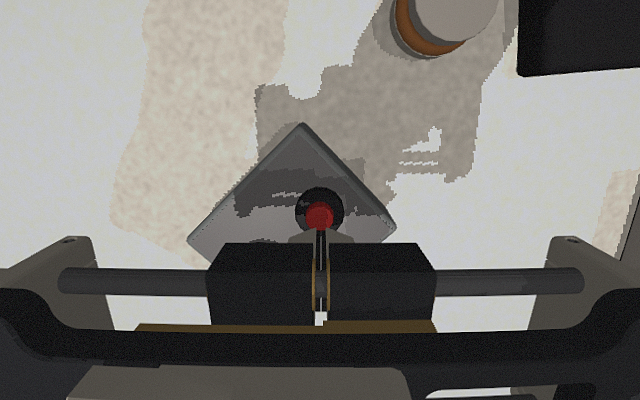

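Side crop: the gripper is over the red button, with green (317,348 in the crop) clear. Wrist view: red at (319,216), partly hidden behind the fingertips, which are centred over it. Now I'll press.

{"method": "carry_out", "body": {
  "plan": [
    [0,-0.1,-1.5,0,0],
    [0,-0.1,-2.7,0,0],
    [0,-0.1,-3.2,0,0],
    [0,-0.1,-3.6,0,0],
    [0,-0.1,-3.9,0,0],
    [0,-0.1,-4.1,0,0],
    [0,-0.1,-4.1,0,0]
  ]
}}

```text
clock: 3.3
position: [0.4639, -0.3124, 0.1317]
ee_rot: [0.305, 3.125, 0.0]
force: [-5.0, 5.7, 13.7]
width: 0.006
```

Tip is at 0.066 with 13.7 N, past the 5 N needed, so it's on the stop. I'll nudge slightly further to be sure, then retract.

{"method": "carry_out", "body": {
  "plan": [
    [0,0,-0.3,0,0],
    [0,0,-0.3,0,0]
  ]
}}

```text
clock: 3.5
position: [0.464, -0.3125, 0.1312]
ee_rot: [0.306, 3.123, 0.002]
force: [-9.3, 7.3, 35.2]
width: 0.005
```

{"method": "carry_out", "body": {
  "plan": [
    [0,0,1,0,0],
    [0,0,4,0,0],
    [0,0,8,0,0],
    [0,0,11,0,0],
    [-1,5,13,0,0],
    [-2,10,13,0,0],
    [-2,15,13,0,0],
    [-2,20,13,0,0],
    [-2,25,13,0,0],
    [-2,30,13,0,0],
    [-2,35,13,0,0],
    [-2,40,13,0,0],
    [-2,41.7,13,0,0],
    [-2,41.7,12,0,0],
    [-2,41.7,12,0,0]
  ]
}}

```text
clock: 5.0
position: [0.4435, 0.1041, 0.2502]
ee_rot: [0.305, 3.124, 0.0]
force: [-0.8, -0.9, 0.2]
width: 0.006
```

{"method": "carry_out", "body": {
  "plan": [
    [-0.5,0.8,-2,0,0],
    [-0.5,0.8,-4,0,0],
    [-0.5,0.8,-6,0,0],
    [-0.5,0.8,-7.2,0,0],
    [-0.5,0.8,-7.2,0,0],
    [-0.5,0.8,-7.2,0,0]
  ]
}}

```text
clock: 5.6
position: [0.4388, 0.1109, 0.1786]
ee_rot: [0.308, 3.124, -0.001]
force: [-0.3, -0.4, -0.3]
width: 0.006
```

```bash
python3 - <<'E'
from h import *
s=arm.observe();print(s['position'],s['force'],s['joints'].round(2))
a,d=snap('side','side2'); b,_=snap('wrist','wrist2'); tp,_=snap('top','top2')
c1=cv2.resize(a[100:220,230:390],None,fx=2.5,fy=2.5);c2=cv2.resize(b,(480,300))
cv2.imwrite('pics/c2.png',np.vstack([cv2.copyMakeBorder(c1,0,0,0,80,0),c2])[:,:,::-1])
K,D,R,t=cal('side');P=s['position']-[0,0,.0655]
print(cv2.projectPoints(np.array([P,[.494,.101,.133]]),cv2.Rodrigues(R)[0],t,K,D)[0].round(1))
E
```

```text
[0.43879298 0.11085271 0.17857216] [-0.26214445 -0.41881129 -0.25457529] [-0.57  0.3   0.25  2.13 -0.11  0.72  1.13]
[[[275.  181.7]]

 [[293.1 173.7]]]
```

View pics/c2.png

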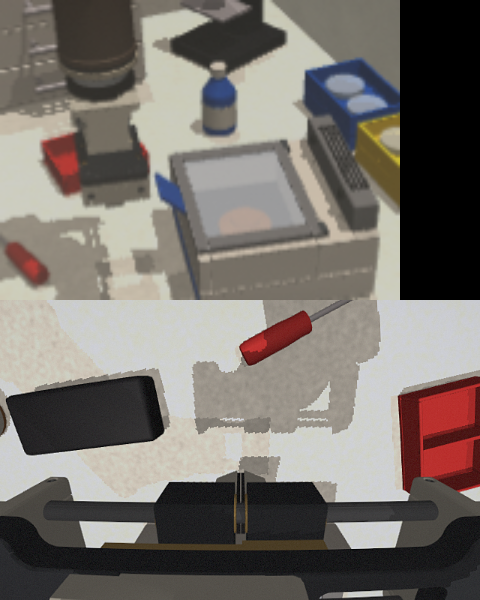

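Side crop: the gripper stands in front of the blue tab (tab at (168,190) in the crop), lid still shut. The wrist view shows the case and driver clear. Now I'll advance to contact.

{"method": "carry_out", "body": {
  "plan": [
    [1.5,-0.3,0,0,0],
    [3,-0.6,0,0,0],
    [3.6,-0.7,0,0,0],
    [3.9,-0.76,0,0,0],
    [4.1,-0.8,0,0,0],
    [4.1,-0.8,0,0,0]
  ]
}}

```text
clock: 6.35
position: [0.4798, 0.1039, 0.1791]
ee_rot: [0.306, 3.123, 0.001]
force: [-0.2, 0.1, -0.5]
width: 0.006
```

{"method": "carry_out", "body": {
  "plan": [
    [0.2,-0.04,0,0,0],
    [0.4,-0.08,0,0,0],
    [0.5,-0.1,0,0,0],
    [0.5,-0.1,0,0,0]
  ]
}}

```text
clock: 6.75
position: [0.4811, 0.1036, 0.1785]
ee_rot: [-0.303, -3.123, -0.0]
force: [-13.9, 2.3, 10.7]
width: 0.003
```

```bash
cat > arc.py <<'E'
from h import *
s=arm.observe();p=s['position'];print(p.round(4),s['force'].round(1))
H=np.array([.668,.067]);ex=np.array([.982,-.19])
print('s',(p[:2]-H)@ex,'lat',(p[:2]-H)@[.19,.982])
for th in np.arange(0.0,1.71,.1):
    ph=th+np.arctan2(32,178);E=np.array([-.181*np.cos(ph),.1005+.181*np.sin(ph)])
    o=.020-.008*min(th/.8,1); a=th+np.pi/4; t=np.array([-np.cos(a),np.sin(a)])   # tab direction
    n=np.array([-t[1],t[0]])  # forward/under normal
    c=E+.003*n
    if a>np.pi/2: c=c-t*min((o+c[1]-E[1])/t[1],.04)
    ts,tz=c[0]-.0095,E[1]-o+.0655
    xy=H+ex*ts; print(f'{th:.1f}',((np.r_[xy,tz]-p)*100).round(1),round(ts,4),round(tz,4))
E
python3 arc.py
```

```text
[0.4811 0.1036 0.1785] [-13.9   2.3  10.7]
s -0.1905246740131461 lat 0.0004640359114699119
0.0 [ 0.1 -0.1 -0. ] -0.1898 0.178
0.1 [ 0.4 -0.1  1.8] -0.1859 0.1967
0.2 [ 1.  -0.2  3.6] -0.1802 0.2148
0.3 [ 1.7 -0.4  5.4] -0.1729 0.2322
0.4 [ 2.6 -0.6  7. ] -0.1639 0.2489
0.5 [ 3.6 -0.8  8.6] -0.1534 0.2645
0.6 [ 4.8 -1.  10.1] -0.1414 0.279
0.7 [ 6.1 -1.2 11.4] -0.1281 0.2923
0.8 [ 7.5 -1.5 12.6] -0.1138 0.3041
0.9 [ 8.9 -1.8 13.5] -0.0996 0.3135
1.0 [10.4 -2.1 14.3] -0.0845 0.3212
1.1 [11.9 -2.4 14.9] -0.0688 0.3273
1.2 [13.5 -2.7 15.3] -0.0528 0.3316
1.3 [15.1 -3.  15.6] -0.0365 0.3342
1.4 [16.7 -3.3 15.7] -0.0204 0.335
1.5 [18.2 -3.6 15.5] -0.0045 0.334
1.6 [19.7 -3.9 15.3] 0.0106 0.3311
1.7 [21.1 -4.1 14.8] 0.0247 0.3265
```

Contact matches the prediction. Pushing purely back just jams by friction, so I'll raise along the arc, where friction helps.

{"method": "carry_out", "body": {
  "plan": [
    [0.2,0,0.4,0,0],
    [0.3,0,0.9,0,0],
    [0.5,-0.1,1.8,0,0],
    [0.8,-0.1,2.7,0,0],
    [1.2,-0.2,3.6,0,0],
    [1.6,-0.3,4.5,0,0],
    [1.9,-0.4,5.4,0,0],
    [2.3,-0.5,6.2,0,0],
    [2.8,-0.6,7.0,0,0],
    [2.8,-0.6,7.0,0,0]
  ]
}}

```text
clock: 7.75
position: [0.5077, 0.0985, 0.2494]
ee_rot: [-0.302, -3.12, -0.002]
force: [-11.8, 3.1, 6.5]
width: 0.007
```

```bash
python3 - <<'E'
from h import *
s=arm.observe();print(s['position'].round(4),s['force'].round(1))
a,d=snap('side','side3'); cv2.imwrite('pics/c3.png',cv2.resize(a[70:230,230:430,::-1],None,fx=3,fy=3))
E
```

```text
[0.5077 0.0985 0.2494] [-11.8   3.1   6.5]
```

View pics/c3.png

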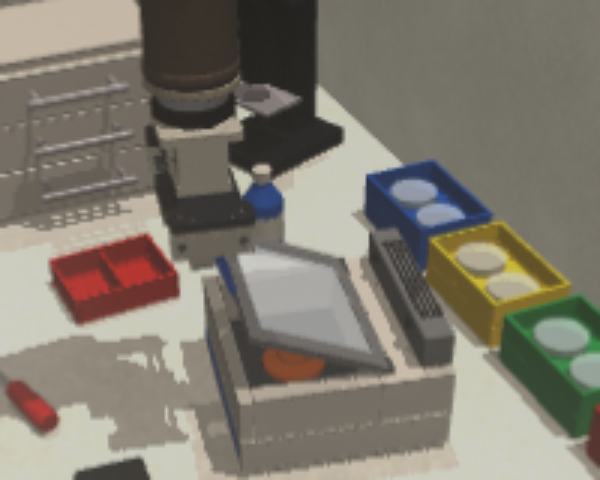

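The lid is about 0.4 rad open, the tab is against the fingertips and the orange lens holder is undisturbed. Continuing along the arc.

{"method": "carry_out", "body": {
  "plan": [
    [0.5,-0.1,0.8,0,0],
    [1.0,-0.3,1.6,0,0],
    [1.6,-0.4,2.4,0,0],
    [2.2,-0.5,3.1,0,0],
    [2.8,-0.6,3.8,0,0],
    [3.5,-0.7,4.4,0,0],
    [4.2,-0.9,5.0,0,0],
    [4.9,-1.0,5.6,0,0],
    [5.6,-1.2,6.1,0,0],
    [6.3,-1.3,6.5,0,0],
    [7.0,-1.5,6.9,0,0],
    [7.8,-1.6,7.3,0,0],
    [8.5,-1.8,7.6,0,0],
    [9.2,-1.9,7.9,0,0],
    [9.2,-1.9,7.9,0,0]
  ]
}}

```text
clock: 9.3
position: [0.6004, 0.0793, 0.3282]
ee_rot: [-0.302, -3.12, -0.001]
force: [0.1, 1.0, -0.6]
width: 0.007
```

```bash
python3 - <<'E'
from h import *
s=arm.observe();print(s['position'].round(4),s['force'].round(1))
a,d=snap('side','side4'); cv2.imwrite('pics/c4.png',cv2.resize(a[50:230,230:430,::-1],None,fx=3,fy=3))
E
python3 arc.py | tail -8
```

```text
[0.6004 0.0793 0.3282] [ 0.1  1.  -0.6]
1.0 [-1.5  0.4 -0.7] -0.0845 0.3212
1.1 [ 0.1  0.1 -0.1] -0.0688 0.3273
1.2 [ 1.6 -0.2  0.4] -0.0528 0.3316
1.3 [ 3.2 -0.6  0.6] -0.0365 0.3342
1.4 [ 4.8 -0.9  0.7] -0.0204 0.335
1.5 [ 6.4 -1.2  0.6] -0.0045 0.334
1.6 [ 7.9 -1.4  0.3] 0.0106 0.3311
1.7 [ 9.2 -1.7 -0.1] 0.0247 0.3265
```

View pics/c4.png

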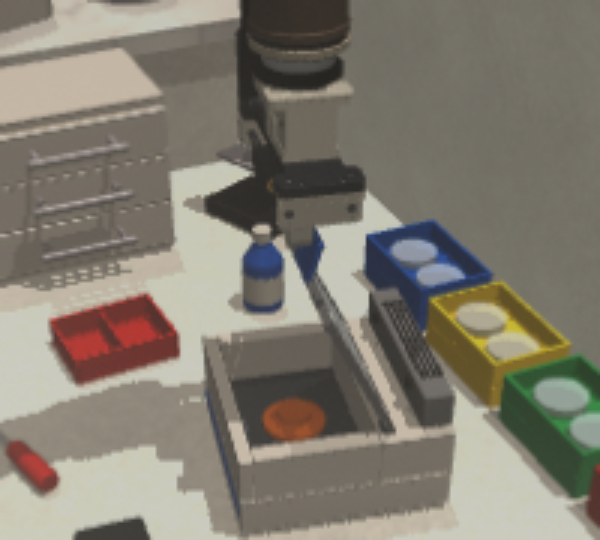

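The lid is about 1.1 rad open, resting on the fingertips at the tab with nearly zero force. I'll push slowly over the balance point.

{"method": "carry_out", "body": {
  "plan": [
    [0.5,-0.1,0.1,0,0],
    [1.1,-0.2,0.3,0,0],
    [1.6,-0.3,0.4,0,0],
    [2.2,-0.4,0.5,0,0],
    [2.7,-0.5,0.6,0,0],
    [3.2,-0.6,0.6,0,0],
    [3.7,-0.7,0.7,0,0],
    [4.2,-0.8,0.7,0,0],
    [4.7,-0.9,0.7,0,0],
    [5.2,-1.0,0.7,0,0],
    [5.7,-1.1,0.6,0,0],
    [6.2,-1.2,0.6,0,0],
    [6.6,-1.3,0.5,0,0],
    [7.0,-1.3,0.4,0,0],
    [7.4,-1.4,0.3,0,0],
    [7.8,-1.4,0.3,0,0],
    [8.1,-1.5,0.3,0,0],
    [8.1,-1.5,0.3,0,0],
    [8.1,-1.5,0.3,0,0],
    [8.1,-1.5,0.3,0,0]
  ]
}}

```text
clock: 11.35
position: [0.6807, 0.0645, 0.331]
ee_rot: [-0.302, -3.119, -0.002]
force: [-0.0, 0.2, 0.3]
width: 0.006
```

```bash
python3 - <<'E'
from h import *
s=arm.observe();print(s['position'].round(4),s['force'].round(1))
a,d=snap('side','side5'); cv2.imwrite('pics/c5.png',cv2.resize(a[50:230,230:430,::-1],None,fx=3,fy=3))
E
```

```text
[0.6807 0.0645 0.331 ] [-0.   0.2  0.3]
```

View pics/c5.png

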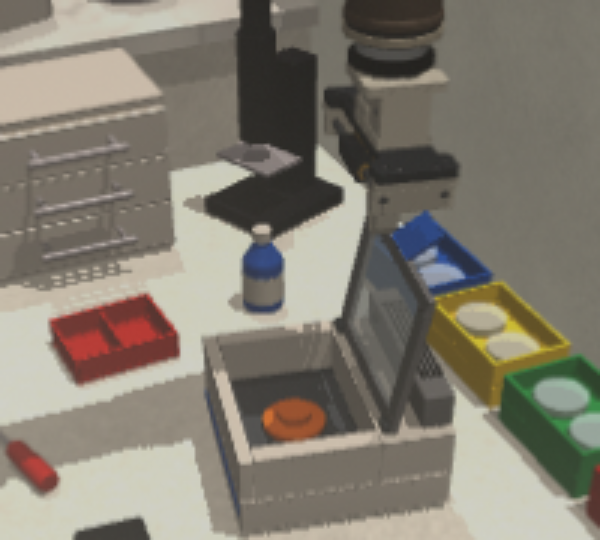

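The lid has gone over and leans back past upright, the lens holder in place. Retreating forward and up.

{"method": "carry_out", "body": {
  "plan": [
    [-1,0.2,0,0,0],
    [-3,0.6,0.5,0,0],
    [-7,1.2,2,0,0],
    [-11,2,3,0,0],
    [-15,3,4,0,0],
    [-19,4,5,0,0],
    [-23,8,5,0,0],
    [-25,13,5,0,0],
    [-25,18,5,0,0],
    [-25,23,5,0,0],
    [-25,25,5,0,0],
    [-25,25,5,0,0],
    [-25,25,5,0,0]
  ]
}}

```text
clock: 12.7
position: [0.43, 0.3144, 0.3808]
ee_rot: [-0.3, -3.12, -0.0]
force: [0.7, -1.1, 0.7]
width: 0.006
```

```bash
python3 - <<'E'
from h import *
s=arm.observe();print(s['position'].round(4),s['force'].round(1),s['clock'])
a,d=snap('top','top6'); e,f=snap('side','side6')
h=cv2.cvtColor(e,cv2.COLOR_RGB2HSV);m=cv2.inRange(h,(105,150,50),(125,255,255))
cv2.imwrite('pics/c6.png',np.vstack([a[60:300,160:480],e[60:300,200:520]])[:,:,::-1])
# lid height: points near hinge-side region in top depth
uv=np.array([[u,v] for v in range(125,232) for u in range(235,350)]);P=dep('top',uv,d);q=P[(P[:,2]>.2)&(P[:,2]<.3)];H=np.array([.668,.067])
r=(q[:,:2]-H)@[.982,-.19];print(len(q),'s',np.percentile(r,[2,50,98]).round(3),'z',np.percentile(q[:,2],[2,50,98]).round(3))
E
```

```text
[0.43   0.3144 0.3808] [ 0.7 -1.1  0.7] 12.7
852 s [0.041 0.051 0.065] z [0.201 0.224 0.245]
```

View pics/c6.png

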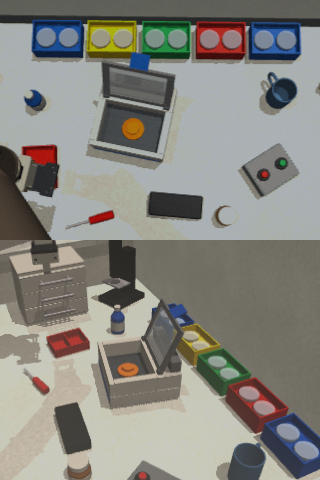

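Both views show the lid leaning back, about 23° past upright (its stop is at 22°). The loose items are in place and the arm is clear.

```bash
python3 -c "
from cell import arm
print(arm.sign_off())"
```

```text
the job is handed in; nothing more can be done
None
```

The stop button was pressed first, with the lid still shut, and the splash lid now stays open by its own weight. I handed the job in after about 13 s of the 56 s.

- **Stop button:** I pressed it with the closed fingertips. The tip reached 66 mm height (full travel) at 14 N. A second nudge rose to 35 N without moving further, so it was on its stop. I never touched the green button.
- **Lid:** I pushed it up by the blue tab along its arc at about 0.5 rad/s, slowing near the balance point. A purely backward push jammed by friction at first (14 N), so I lifted along the arc instead. Past the balance point it fell open by its own weight.
- **Last checks:** Depth readings put the lid about 23° past upright, against its stop at 22°. In the top and side views the lens holder and the loose things look where they were. The arm stood clear, with only about 1.5 N of residual force reading.

No check failed or disagreed. I judged the loose things by eye and did not re-measure them.

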